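# Nudge a gear pump's end cover down onto its dowel pins

### The arm

A 7-joint arm with a two-finger parallel gripper is mounted at the origin on the work surface. World frame = base frame: x ahead of the robot, y to its left, z up, the work surface at z = 0. Lengths are in m, angles in degrees, forces in N, time in s.
With the tool pointing down it reaches from about 0.425 to 0.875 m from the base axis. Payload 4.7 kg.
Tool frame: the origin (TCP) lies at the very end of the fingers, on their centre line; the grasp point (between the pads) lies 19 mm behind it; z points along the fingers, y is the line along which they close (so a half turn about z gives the same grasp; the last joint's range is limited). The gripper opens to 87 mm and grips with 3 to 60 N. Pads are 19 mm wide; open, the fingers measure 117 mm over their backs; the gripper's body (75 mm by 190 mm) begins 51 mm behind the grasp point.
Start: joints at [-71.557, 18.392, -4.016, 83.108, 1.295, 78.541, -3.26], TCP at [0.197, 0.619, 0.223] pointing down, gripper open.
Joint ranges: [-163.93, 163.93], [-17.29, 119.83], [-79.2, 71.16], [3.27, 140.29], [-89.18, 269.18], [5.43, 117.66], [-154.24, 154.24]. Speed limits (degrees/s): [147.25, 147.25, 180, 180, 180, 180, 180].

### API

Orientations are given as [roll, pitch, yaw] about the fixed x, y, z axes, in that order (R = Rz(yaw) Ry(pitch) Rx(roll)).
In Python, from cell import telemetry, cams, env gives the robot as it stands.
- The arm moves only by the tool arm_command, never from a script. Its argument "series" is text: rows parted by semicolons, each of 5 numbers parted by spaces: the shift along the tool's x, y, z in mm, then the turn about the tool's z in rad, then the closure in counts, from 0 (fully open) to 255 (shut). A call has 1 to 20 rows; each row shifts and turns the commanded pose from where the row before left it, along the tool's axes as they then stand; what a row does not reach is not made up. A row lasts 1/12 s, in which the tool goes at most 41.7 mm and 7.16 degrees, less where a joint would pass 70% of its speed; a pose out of reach is approached as far as the arm can. A call is refused whole if a number of a shift passes 41.7 or a number of a turn 0.125, either way. A call with a gripper value outside its range is refused whole. The fingers move at their own pace and stop on an object; "squeeze" is the grip in N (left out, the last holds). Time passes only in rows, so rows that do not move let the fingers close. It gives the time, the measured TCP pose, the force, the opening and the grip force at its end, in the units of the state.
- telemetry.get_obs(): the state, without advancing time (a new reading comes with each control period).
- cams.read_camera(name): name is "scene" or "side" or "wrist"; returns the picture (400x640x3 uint8, blue, green, red); there is no depth.
- cams.calibration(name): a dict with "K" (3x3 intrinsics, pixels), "origin" and "rotation" of the camera in the world; the wrist camera has in their place "hand_eye" (4x4, takes a point from camera to tool coordinates, whose origin is the TCP and whose axes are the flange's). Camera axes: x right, y down, z forward; pixel columns grow to the right and rows downward; lengths in m; the calibration is good to about 2 mm. A picture is of the moment at which its call begins: read the wrist's pose just before it. calibration takes no time and is no camera call.
- env.sign_off(): hands the job in; it is judged then, once.
The state is a dict: "time_s": time; "qpos": joint angles; "joint_velocities": joint speeds; "effort": joint torques, N m; "tool_pos": TCP position; "tool_rot": TCP orientation; "force": force on the tool from outside, world axes, zero at the start; "wrist_torque": the same for the moment, N m; "grip_width": finger opening in m; "grasp_force": force on a finger pad.
Only numpy, scipy, OpenCV 4.12 (cv2) and the standard library are available. Lean on these libraries where they do the work, as an engineer would, in place of code of your own. Each camera call takes 0.05 s, during which the arm holds its last target. There are 200 camera calls.

### The job

The end cover of the gear pump on the bench stand has been laid on crooked and is riding on top of the two dowel pins. Without picking it up, nudge it sideways with the fingertips until both dowel holes drop over the pins and the cover lies flat on the pump body, edges flush all round, then take your hand away. Do not let the cover fall off, and leave the caliper, the adapter and the cap screws where they are.

Things in the scene. Friction and masses are not known exactly. Their poses are not given: they have to be found in the camera images.
- cover: loose end cover, a bare-aluminium block 120 (x) by 100 (y) by 20 mm, 0.5 to 0.8 kg, with two 11.5 mm dowel holes and four 9 mm bolt holes near the corners (x +/-50, y +/-40 mm), all through. Origin: centre of its underside, z up. It starts up to 20 mm and 0.25 rad off its place, tipped a few degrees on the pins, and slides when its sides are pushed. Home: origin and axes on those of seat
- seat (a point): centre of the fixed pump body's flat top face, 135 mm above the bench; x along its long, y along its short side, z up. The dark iron body has the cover's 120 by 100 mm outline, so sides are flush when the cover is home. Below it: round ports on the long sides (11 mm proud, under 130 mm high), a 160 by 100 mm flange up to 91 mm high with its bolts, and a 180 by 150 mm steel stand
- pin_a (a point): tip of one steel dowel pin of the pump, at x = +34, y = +22 mm of seat: 10 mm diameter, standing 6 mm out of the top face, the upper 3.5 mm tapering to 5 mm across. The cover starts on top of it
- pin_b (a point): tip of the other, equal dowel pin, at x = -34, y = -22 mm of seat
- hole_a (a point): centre of the lower mouth of the cover's dowel hole for pin_a, at x = +34, y = +22, z = 0 mm of the cover; when home it is 6 mm below pin_a
- hole_b (a point): centre of the lower mouth of the cover's dowel hole for pin_b, at x = -34, y = -22, z = 0 mm of the cover
- caliper: bystander: digital caliper lying on the bench mat, 225 by 70 by 13 mm, origin under the middle of its beam, beam along x
- adapter: bystander: steel hydraulic adapter with a hexagon in the middle, standing, 32 mm across, 58 mm high, origin under its centre
- screw1: bystander: black cap screw standing on its head, 13 mm across, 53 mm high, origin under its centre
- screw2: bystander: a second cap screw like the first
Things that resemble listed ones, but are neither listed nor needed, are in the scene too. What is shaped like the part that bears seat but brown is not meant.

How it is judged:
By the outcome, as a careful person would: the job done as asked, in the order asked, and still so for the second after the job is handed in, with the robot touching nothing.
It also fails if it takes over 72 s, if anything falls off the work surface, if the arm or the gripper's body presses on something with over 40 N, if the wrist force passes 120 N, or if a joint passes its speed limit or range.

## Working session

There is one attempt and no reset: what is moved stays moved. The work goes in short steps, Python scripts to look and compute and a tool call to move; the robot and the scene stay as the last step left them, time stands still between calls to the robot, and variables do not carry over. Pictures are saved under pics/ and viewed, at most 10 in all, crops included, and the job is handed in when it is done.

Besides the shell and the picture viewer there is one more tool, called as name(argument=value, ...), one argument or row to a line, values as JSON. arm_command: Moves the arm, as the interface text tells. Its arguments: {"type":"object","properties":{"series":{"type":"string"},"squeeze":{"type":"number"}},"required":["series"]}

```bash
mkdir -p pics; ls
python3 - <<'E'
from cell import telemetry, cams, env
import cv2,numpy as np
np.set_printoptions(precision=4,suppress=True)
a=cams.read_camera("scene");b=cams.read_camera("side")
cv2.imwrite("pics/scene.png",a);cv2.imwrite("pics/side.png",b)
o=telemetry.get_obs();print(o)
for n in("scene","side","wrist"):print(cams.calibration(n))
E
```

```text
pics
{'time_s': 0.1, 'qpos': array([-71.5558,  18.4368,  -4.0163,  83.1679,   1.2948,  78.5407,
        -3.2593]), 'joint_velocities': array([ 0.0074, -0.1134, -0.035 , -0.1264, -0.0439, -0.0532,  0.0423]), 'effort': array([  0.0001, -49.257 ,  -0.4055, -31.3399,  -0.0641,   0.0394,
         0.0001]), 'tool_pos': array([0.1968, 0.619 , 0.2215]), 'tool_rot': array([-179.8997,    0.005 ,  162.3667]), 'force': array([-0.5063, -0.0575, -0.4589]), 'wrist_torque': array([-0.016 , -0.0135,  0.0129]), 'grasp_force': 0.0, 'grip_width': 0.08686256839732226}
{'K': array([[401.7973,   0.    , 322.7571],
       [  0.    , 401.7973, 201.7724],
       [  0.    ,   0.    ,   1.    ]]), 'origin': array([0.9877, 0.5076, 0.7119]), 'rotation': array([-136.5869,    1.0248,  136.3386])}
{'K': array([[506.7217,   0.    , 325.4206],
       [  0.    , 506.7217, 189.4362],
       [  0.    ,   0.    ,   1.    ]]), 'origin': array([ 0.4354, -0.7106,  0.704 ]), 'rotation': array([-127.073 ,   -0.8332,   -8.4582])}
{'K': array([[278.2081,   0.    , 319.0594],
       [  0.    , 278.2081, 195.0311],
       [  0.    ,   0.    ,   1.    ]]), 'hand_eye': array([[-0.0005, -0.9588, -0.2842,  0.078 ],
       [ 1.    , -0.0004, -0.0004,  0.0008],
       [ 0.0003, -0.2842,  0.9588, -0.162 ],
       [ 0.    ,  0.    ,  0.    ,  1.    ]])}
```

View pics/scene.png

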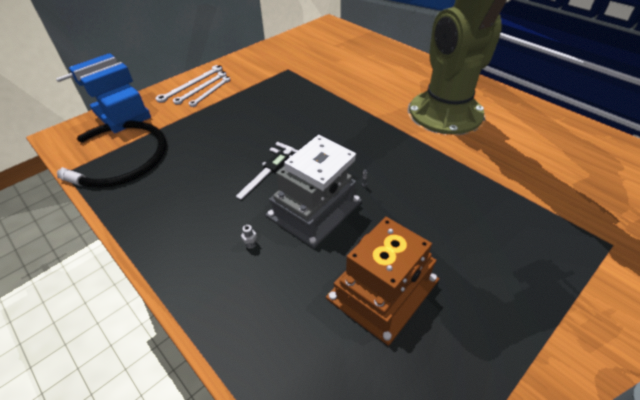

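View pics/side.png

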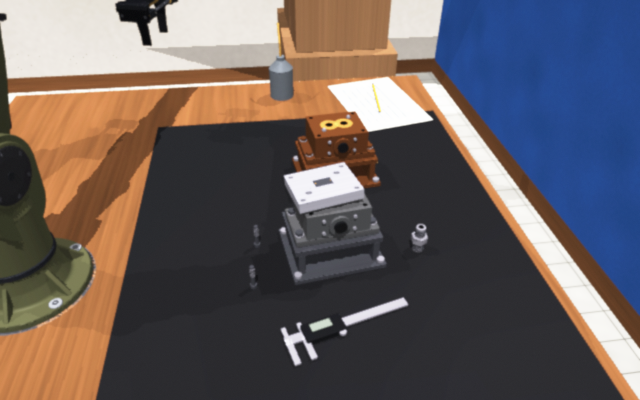

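The scene view shows the white cover on the dark body at about (320,160) and the brown look-alike at (392,260). In the side view they are at (323,186) and (340,135). The dark body with the cover is the one meant, because the brown one is excluded. I'll confirm this in an enlarged crop.

Run:
```python
import cv2,numpy as np
a=cv2.imread("pics/scene.png")[125:250,255:375];b=cv2.imread("pics/side.png")[155:280,270:395]
f=lambda i:cv2.resize(i[:, :120],(396,412),interpolation=cv2.INTER_CUBIC)
c=np.hstack([f(a),f(b)]);c=(255*(c/255.)**0.55).astype(np.uint8)
cv2.imwrite("pics/crop1.png",c)
for n,(x0,y0,x1,y1) in(("scene",(270,120,375,200)),("side",(275,155,375,215))):
  im=cv2.imread(f"pics/{n}.png")
  m=np.zeros(im.shape[:2],np.uint8);m[y0:y1,x0:x1]=(im[y0:y1,x0:x1].min(2)>195)*255
  cs,_=cv2.findContours(m,0,2);k=max(cs,key=cv2.contourArea)
  h=cv2.convexHull(k);print(n,cv2.contourArea(k),cv2.approxPolyDP(h,3,True)[:,0].tolist())
```

```text
scene 1745.0 [[354, 154], [321, 182], [286, 163], [277, 143], [318, 135]]
side 1911.0 [[362, 187], [298, 203], [285, 176], [344, 163]]
```

View pics/crop1.png

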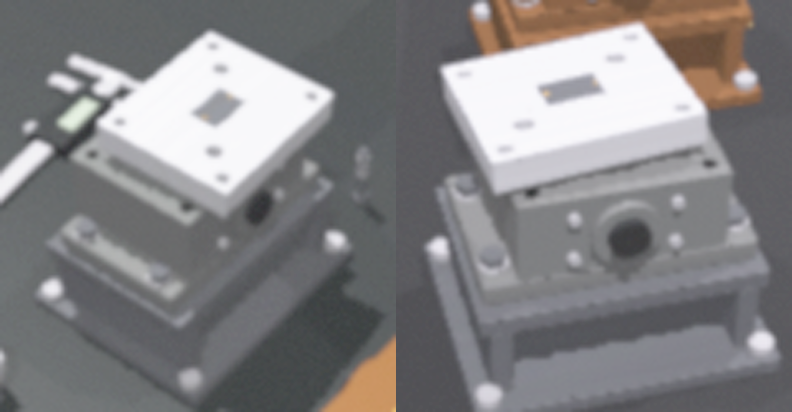

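The crop confirms it: the white cover sits tipped and turned on the dark pump body. The body's top corners show in the side view at about (304,215) and (371,205), and in the scene view at about (278,172) and (314,190).

```bash
cat > h.py <<'E'
from cell import telemetry, cams, env
import cv2,numpy as np
from scipy.spatial.transform import Rotation as R
np.set_printoptions(precision=4,suppress=True)
def cam(n,obs=None):
    c=cams.calibration(n)
    if n!="wrist": return c["K"],np.array(c["origin"]),R.from_euler("xyz",c["rotation"],degrees=True).as_matrix()
    T=R.from_euler("xyz",obs["tool_rot"],degrees=True).as_matrix();H=c["hand_eye"]
    return c["K"],obs["tool_pos"]+T@H[:3,3],T@H[:3,:3]
def ray(C,uv,z):
    K,o,M=C;d=M@np.linalg.solve(K,[*uv,1.]);return o+d*(z-o[2])/d[2]
def tri(C1,u1,C2,u2):
    ds=[C[2]@np.linalg.solve(C[0],[*u,1.]) for C,u in((C1,u1),(C2,u2))]
    s,*_=np.linalg.lstsq(np.c_[ds[0],-ds[1]],C2[1]-C1[1],rcond=None)
    p,q=C1[1]+s[0]*ds[0],C2[1]+s[1]*ds[1];return (p+q)/2,np.linalg.norm(p-q)
def proj(C,p):
    K,o,M=C;q=K@(M.T@(np.asarray(p)-o));return q[:2]/q[2]
E
python3 - <<'E'
from h import *
S,D=cam("scene"),cam("side")
for n,C,l in(("side body",D,[(304.5,214.7),(371.2,205)]),("scene body",S,[(277.7,172),(314,190)])):
    for u in l: print(n,ray(C,u,.135))
# cover top corners: side order NearLeft.., scene
for C,l in((D,[(362,187),(298,203),(285,176),(344,163)]),(S,[(354,154),(321,182),(286,163),(318,135)])):
    p=np.array([ray(C,u,.16) for u in l]);print(p,p.mean(0))
E
```

```text
side body [ 0.5074 -0.0345  0.135 ]
side body [ 0.629  -0.0231  0.135 ]
scene body [ 0.6264 -0.0252  0.135 ]
scene body [0.6082 0.0691 0.135 ]
[[ 0.6154 -0.0007  0.16  ]
 [ 0.4967 -0.0316  0.16  ]
 [ 0.4813  0.0507  0.16  ]
 [ 0.5968  0.0791  0.16  ]] [0.5475 0.0244 0.16  ]
[[ 0.4905  0.0684  0.16  ]
 [ 0.5995  0.0814  0.16  ]
 [ 0.612  -0.0115  0.16  ]
 [ 0.4995 -0.0339  0.16  ]] [0.5504 0.0261 0.16  ]
```

arm_command(
  series="-40 0 -2 0.06 0;-40 0 -2 0.06 0;-40 0 -2 0.06 0;-40 0 -2 0.06 0;-40 0 -2 0.06 0;-40 0 -2 0.06 0;-40 0 -2 0.06 0;-40 0 -2 0.06 0;-40 0 -2 0.06 0;-40 0 -2 0.06 0;-40 0 -2 0.06 0;-40 0 -2 0.06 0;-40 0 -2 0.06 0;-40 0 -2 0.06 0;-40 0 -2 0.06 0;-40 0 -2 0.06 0;-40 0 -2 0.06 0;-40 0 -2 0.06 0;-40 0 -2 0.06 0;-40 0 -2 0.06 0",
)

```text
time_s: 1.77
tool_pos: [0.6781, 0.0384, 0.2619]
tool_rot: [-180.0, 0.0, 93.5]
force: [1.6, 0.0, -0.5]
grip_width: 0.0869
grasp_force: 0.0
```

arm_command(
  series="-24 -23 2 0 0;-24 -23 2 0 0;-24 -23 2 0 0;-24 -23 2 0 0;-24 -23 2 0 0;0 0 0 0 0;0 0 0 0 0;0 0 0 0 0",
)

```text
time_s: 2.43
tool_pos: [0.5709, -0.0862, 0.2525]
tool_rot: [180.0, -0.1, 93.6]
force: [-0.1, 0.6, 0.2]
grip_width: 0.087
grasp_force: 0.0
```

Run:
```python
from h import *
o=telemetry.get_obs();a=cams.read_camera("wrist");cv2.imwrite("pics/w1.png",a)
print(o["tool_pos"],o["tool_rot"],o["time_s"])
b=(255*(a/255.)**0.6).astype(np.uint8)
cv2.imwrite("pics/w1b.png",cv2.resize(b,(800,500),interpolation=cv2.INTER_CUBIC))
import json;json.dump([list(o["tool_pos"]),list(o["tool_rot"])],open("w1.json","w"))
```

```text
[ 0.5709 -0.0862  0.2525] [179.9821  -0.0534  93.6261] 2.4333
```

View pics/w1b.png

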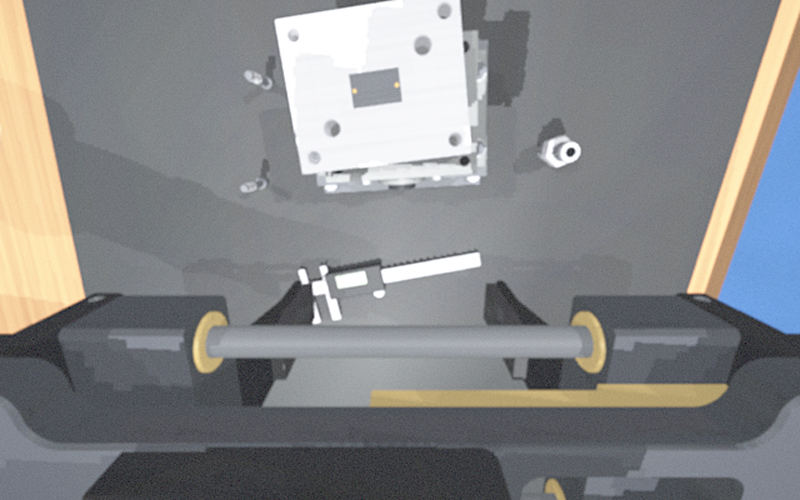

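The wrist view, enlarged 1.25x, shows the cover with its dowel holes at (422,45) and (331,128). The body's own bolt holes peep out at the right, at about (466,46) and (464,160). I'll enlarge that area for exact pixels.

Run:
```python
from h import *
a=cv2.imread("pics/w1.png")[0:156,205:405]
b=(255*(a/255.)**0.6).astype(np.uint8)
b=cv2.resize(b,None,fx=3.8,fy=3.8,interpolation=cv2.INTER_CUBIC)
for i in range(0,200,20):cv2.putText(b,str(205+i),(int(i*3.8),10),0,.35,(0,0,255));cv2.line(b,(int(i*3.8),12),(int(i*3.8),18),(0,0,255))
for i in range(20,156,20):cv2.putText(b,str(i),(0,int(i*3.8)+4),0,.35,(0,0,255))
cv2.imwrite("pics/w1c.png",b)
```

```text
(no output)
```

View pics/w1c.png

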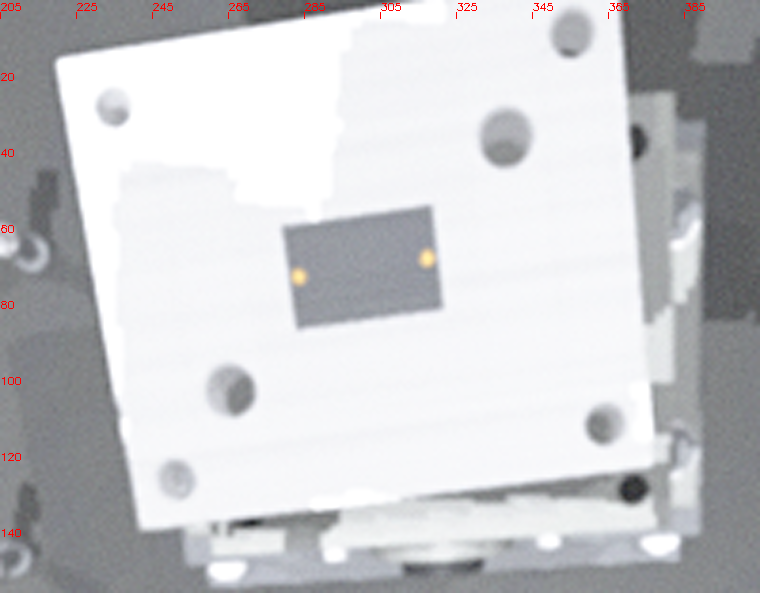

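The crop shows body bolt holes at about wrist pixels (371,128), (372,37) and (269.5,137). The cover's six holes and three of its corners are also clear. I'll solve the cover pose by PnP and the seat from rays at z=0.135.

Run:
```python
from h import *
import json
p,r=json.load(open("w1.json"));C=cam("wrist",dict(tool_pos=np.array(p),tool_rot=r))
f=lambda x,y:(205+x/3.8-.4,y/3.8-.4)
for u in((632,488),(636,142),(247,523)):print("bodyhole",ray(C,f(*u),.135))
for u in((672,92),(655,528)):print("edge",ray(C,f(*u),.135))
obj=np.array([[34,22,20],[-34,-22,20],[-50,40,20],[50,40,20],[50,-40,20],[-50,-40,20],[-60,50,20],[-60,-50,20],[60,-50,20]],float)/1e3
img=np.array([f(*u) for u in((505,138),(231,390),(113,106),(572,33),(605,424),(177,479),(57,60),(140,528),(653,465))])
n,rv,tv,e=cv2.solvePnPGeneric(obj,img,C[0],None,flags=cv2.SOLVEPNP_IPPE)
for v,t,k in zip(rv,tv,e):
  M=C[2]@cv2.Rodrigues(v)[0];print(C[1]+C[2]@t[:,0],R.from_matrix(M).as_euler("xyz",degrees=True),k)
  print([ (C[1]+C[2]@t[:,0]+M@np.array(q))for q in([.034,.022,0],[-.034,-.022,0])])
```

```text
bodyhole [ 0.6179 -0.0188  0.135 ]
bodyhole [0.6096 0.0603 0.135 ]
bodyhole [ 0.5191 -0.0339  0.135 ]
edge [0.6168 0.0712 0.135 ]
edge [ 0.625  -0.0285  0.135 ]
[0.5478 0.0274 0.1789] [163.7095  -3.766    4.2916] [69.2181]
[array([0.5828, 0.0088, 0.1872]), array([0.5128, 0.0459, 0.1705])]
[0.5554 0.0181 0.1786] [162.448   14.5709   3.6095] [69.321]
[array([ 0.5912, -0.0006,  0.1764]), array([0.5195, 0.0369, 0.1807])]
```

```bash
cat >> h.py <<'E'
def cover(C,obj,img,g):
    obj=np.asarray(obj,float)/1e3;img=np.asarray(img,float)
    n,rv,tv,e=cv2.solvePnPGeneric(obj,img,C[0],None,flags=cv2.SOLVEPNP_IPPE)
    for v,t,k in zip(rv,tv,e):
        M=C[2]@cv2.Rodrigues(v)[0];p=C[1]+C[2]@t[:,0]-M[:,2]*.02
        rel=R.from_euler("z",-g[2],degrees=True).as_matrix()@(p-np.array([g[0],g[1],.135]))
        print("cover",p,R.from_matrix(M).as_euler("xyz",degrees=True),"err",k,"rel seat mm",rel*1e3)
E
python3 - <<'E'
from h import *
import json
p,r=json.load(open("w1.json"));C=cam("wrist",dict(tool_pos=np.array(p),tool_rot=r))
f=lambda x,y:(205+x/3.8-.4,y/3.8-.4)
# seat from 3 body holes (+50,-40),(+50,+40),(-50,-40): 2D rigid fit
W=np.array([ray(C,f(*u),.135)[:2] for u in((632,488),(636,142),(247,523))]);B=np.array([[50,-40],[50,40],[-50,-40]])/1e3
rot,_=R.align_vectors(np.c_[W-W.mean(0),[0]*3],np.c_[B-B.mean(0),[0]*3]);M=rot.as_matrix()[:2,:2]
c=W.mean(0)-M@B.mean(0);y=rot.as_euler("xyz",degrees=True)[2];print("seat",c,y,(W-c-B@M.T)*1e3)
obj=[[34,22,0],[-34,-22,0],[-50,40,0],[50,40,0],[50,-40,0],[-50,-40,0],[-60,50,0],[-60,-50,0],[60,-50,0]]
img=[f(*u) for u in((505,138),(231,390),(113,106),(572,33),(605,424),(177,479),(57,60),(140,528),(653,465))]
cover(C,obj,img,(*c,y))
E
```

```text
seat [0.5639 0.0136] 7.549562776003259 [[-0.8608  0.7008]
 [ 1.3997  0.5485]
 [-0.5389 -1.2493]]
cover [0.5492 0.0244 0.139 ] [-4.4938 -1.154  10.7512] err [0.2709] rel seat mm [-13.1765  12.7052   3.9811]
cover [0.5468 0.0292 0.1411] [18.3056  9.1637 12.0022] err [3.6983] rel seat mm [-14.8787  17.7009   6.0705]
```

arm_command(
  series="33 -3 0 0 60;33 -3 0 0 60;33 -3 0 0 60;33 -3 0 0 60;33 -3 0 0 60;36 0 0 -0.042 60;0 0 0 0 60;0 0 0 0 60;0 0 0 0 60",
)

```text
time_s: 3.23
tool_pos: [0.5433, 0.1135, 0.2522]
tool_rot: [-180.0, 0.1, 96.1]
force: [0.8, -0.2, -0.8]
grip_width: 0.0672
grasp_force: 0.0
```

Run:
```python
from h import *
D,S=cam("side"),cam("scene")
print(ray(D,(307,118),.135),ray(D,(366,135),.135),ray(S,(387,219),.135),ray(S,(350,257),.135))
o=telemetry.get_obs();g=R.from_euler("z",-6,degrees=True).as_matrix()@(o["tool_pos"]-[.563,.0155,.135])
print("rel",g*1e3,o["tool_rot"],o["grip_width"])
```

```text
[0.5524 0.3068 0.135 ] [0.6709 0.2163 0.135 ] [0.5628 0.2234 0.135 ] [0.6761 0.235  0.135 ]
rel [ -9.3155  99.5244 117.2068] [-179.9728    0.058    96.1138] 0.06718095129151518
```

arm_command(
  series="0 0 27 0 60;0 0 27 0 60;0 0 27 0 60;0 0 27 0 60;0 0 0 0 60;0 0 0 0 60;-5 0 0 0 60;-5 0 0 0 60;-5 0 0 0 60;-3 0 0 0 60;-3 0 0 0 60;-3 0 0 0 60;-3 0 0 0 60;-2 0 0 0 60;-2 0 0 0 60;-2 0 0 0 60;-2 0 0 0 60;-1 0 0 0 60;0 0 0 0 60",
)

```text
time_s: 4.82
tool_pos: [0.5478, 0.0798, 0.1457]
tool_rot: [179.8, -0.2, 96.1]
force: [-0.0, 6.5, 3.8]
grip_width: 0.067
grasp_force: 3.1
```

Run:
```python
from h import *
o=telemetry.get_obs();g=R.from_euler("z",-6,degrees=True).as_matrix()@(o["tool_pos"]-[.563,.0155,.135])
print("rel",g*1e3,o["tool_rot"],o["force"])
a=cams.read_camera("wrist")
b=cams.read_camera("side")[150:250,265:400];cv2.imwrite("pics/w2.png",a)
a=cv2.resize(a[:,120:520],(500,500));b=cv2.resize(b,(300,222),interpolation=cv2.INTER_CUBIC)
s=cams.read_camera("scene")[120:220,250:385];s=cv2.resize(s,(300,222),interpolation=cv2.INTER_CUBIC)
c=np.zeros((500,800,3),np.uint8);c[:,:500]=a;c[:222,500:]=b;c[222:444,500:]=s
cv2.imwrite("pics/c2.png",(255*(c/255.)**0.6).astype(np.uint8))
```

```text
rel [-8.4235 65.5136 10.6824] [179.8396  -0.1972  96.121 ] [-0.016   6.4749  3.7508]
```

View pics/c2.png

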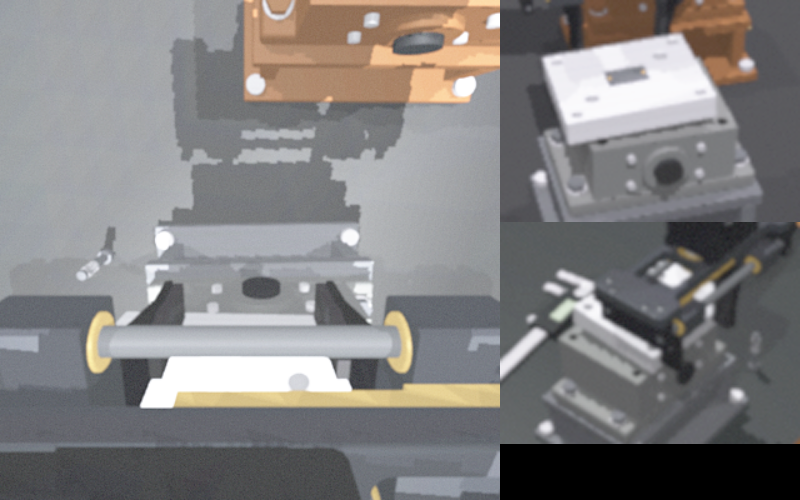

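The cover is being pushed squarely. The far flange edge in the wrist image, at about crop row 262 from column 148 to 372, gives a check on the seat's y and yaw.

Run:
```python
from h import *
o=telemetry.get_obs();C=cam("wrist",o)
G=R.from_euler("z",-6,degrees=True).as_matrix()
w=cv2.imread("pics/w2.png").astype(int)
for c in (245,260,300,340,380,400):print(c,w[200:220,c].sum(1)//3)
for u in((148,263),(372,262),(260,262)):
    p=ray(C,(120+u[0]*.8,u[1]*.8),.091);print(G@(p-[.563,.0155,.135])*1e3)
```

```text
245 [153 152 142 137 141 131 131 121 101  94  99 145 214 239 231 209 175 119
 105 104]
260 [ 99  98  98 100  95  92  94  88  99  98  99 115 136 139 145 142 138 125
 113 110]
300 [136 142 142 140 124 109 101  98  90  95  92 101 106 105 113 109 106 110
 107 113]
340 [144 143 138 128 114 104 101  98  98 105 118 134 141 140 138 131 127 120
 125 130]
380 [108 108 115 113 110 104 101  98  95 118 139 136 139 137 139 140 142 147
 137 139]
400 [ 96  99 102  95 106 106 102  97  98 117 135 137 139 140 136 138 145 144
 142 130]
[-74.4462  66.8334 -44.    ]
[ 73.5472  67.6904 -44.    ]
[ -0.4761  67.6115 -44.    ]
```

arm_command(
  series="-1 0 0 0 60;-1 0 0 0 60;-1 0 0 0 60;-1 0 0 0 60;-1 0 0 0 60;-1 0 0 0 60;0 0 0 0 60;0 0 0 0 60",
)

```text
time_s: 5.63
tool_pos: [0.548, 0.0749, 0.1459]
tool_rot: [179.9, -0.3, 96.2]
force: [-0.4, 8.2, 5.2]
grip_width: 0.0669
grasp_force: 3.9
```

Run:
```python
from h import *
o=telemetry.get_obs();g=R.from_euler("z",-6,degrees=True).as_matrix()@(o["tool_pos"]-[.563,.0155,.135])
print("rel",g*1e3,o["tool_rot"],o["force"])
```

```text
rel [-8.6641 60.6083 10.9133] [179.8703  -0.2702  96.1535] [-0.4078  8.183   5.2243]
```

arm_command(
  series="20 0 0 0 60;0 0 -36 0 60;0 0 -36 0 60;0 0 -36 0 60;-27 -25 0 0 60;-27 -25 0 0 60;-27 -25 0 0 60;0 0 0 0.12 60;0 0 0 0.12 60;0 0 0 0.12 60;0 0 0 0.12 60;0 0 0 0.12 60;0 0 0 0.12 60;0 0 0 0.12 60;0 0 0 0.12 60;0 0 0 0.12 60;0 0 0 0.12 60;0 0 0 0.12 60;0 0 0 0.12 60;0 0 0 0.125 60",
)

```text
time_s: 7.3
tool_pos: [0.4789, 0.0015, 0.2522]
tool_rot: [179.9, 0.1, 6.0]
force: [0.3, 0.1, -0.5]
grip_width: 0.0664
grasp_force: 0.0
```

arm_command(
  series="0 0 0 0 60;0 0 0 0 60;0 0 0 0 60",
)

```text
time_s: 7.55
tool_pos: [0.4792, 0.0021, 0.2524]
tool_rot: [180.0, 0.0, 6.5]
force: [1.5, -0.0, -1.2]
grip_width: 0.0665
grasp_force: 0.0
```

Run:
```python
from h import *
import json
o=telemetry.get_obs();g=R.from_euler("z",-6,degrees=True).as_matrix()@(o["tool_pos"]-[.563,.0155,.135])
print("rel",g*1e3,o["tool_rot"],o["tool_pos"])
a=cams.read_camera("wrist");cv2.imwrite("pics/w3.png",a)
json.dump([list(o["tool_pos"]),list(o["tool_rot"])],open("w3.json","w"))
a=(255*(a[0:240,160:480]/255.)**0.6).astype(np.uint8)
b=cv2.resize(a,None,fx=2.5,fy=2.5,interpolation=cv2.INTER_CUBIC);cv2.imwrite("pics/w3c.png",b)
```

```text
rel [-84.789   -4.5637 117.3876] [179.9776   0.0292   6.5008] [0.4792 0.0021 0.2524]
```

View pics/w3c.png

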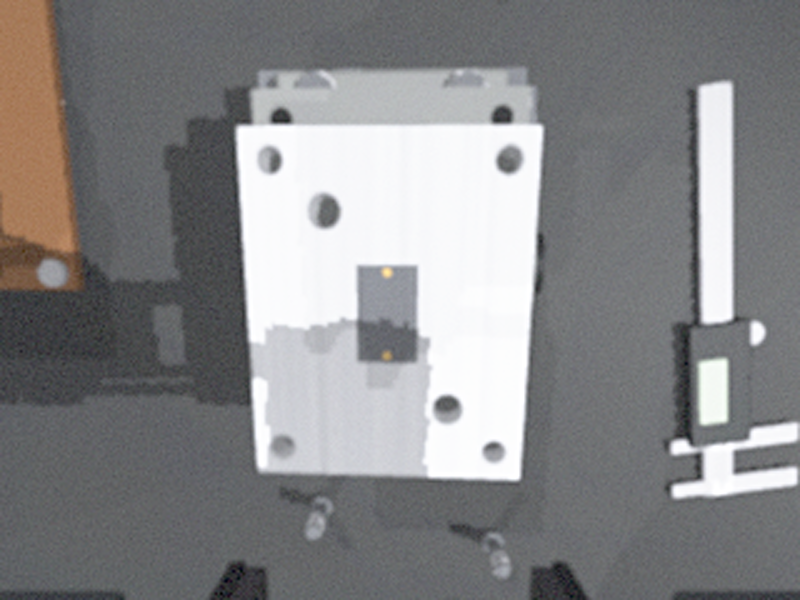

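The wrist view shows the cover square with the body and its y nearly right. The cover's +x edge is at row 126, with the body's +x edge ahead of it at row 88, so only a push in +x is left.

Run:
```python
from h import *
import json
p,r=json.load(open("w3.json"));C=cam("wrist",dict(tool_pos=np.array(p),tool_rot=r))
f=lambda x,y:(160+x/2.5-.3,y/2.5-.3)
A=[ray(C,f(*u),.135)[:2] for u in((251,88),(537,88))]
d=A[0]-A[1];y=np.degrees(np.arctan2(-d[0],d[1]));y2=6.5
c=(A[0]+A[1])/2-.06*np.array([np.cos(np.radians(y)),np.sin(np.radians(y))]);print("seat",c,y,np.linalg.norm(d))
obj=[[34,22,0],[-34,-22,0],[-50,40,0],[50,40,0],[50,-40,0],[-50,-40,0],[60,50,0],[-60,50,0],[-60,-50,0],[60,-50,0]]
img=[f(*u) for u in((324,210),(447,409),(283,446),(270,160),(509,159),(494,452),(237,126),(258,471),(521,479),(544,126))]
cover(C,obj,img,(*c,y))
T=R.from_euler("z",-y,degrees=True).as_matrix();print("tcp rel",T@(np.array(p)-[*c,.135])*1e3)
```

```text
seat [0.5634 0.0138] 6.48013372072352 0.1023072550797746
cover [0.5474 0.0129 0.1408] [-3.1449 -5.0192  6.0353] err [0.5292] rel seat mm [-16.0674   0.9074   5.7911]
cover [0.5446 0.0145 0.1418] [ 4.7626 10.0303  6.2473] err [2.0749] rel seat mm [-18.5979   2.8796   6.8446]
tcp rel [-85.0464  -2.0906 117.3876]
```

arm_command(
  series="-16 -3 0 0 60;0 0 27 0 60;0 0 27 0 60;0 0 27 0 60;0 0 27 0 60;0 0 0 0 60;4 0 0 0 60;4 0 0 0 60;4 0 0 0 60;2 0 0 0 60;2 0 0 0 60;2 0 0 0 60;2 0 0 0 60;2 0 0 0 60;2 0 0 0 60;2 0 0 0 60;1 0 0 0 60;1 0 0 0 60;0 0 0 0 60;0 0 0 0 60",
)

```text
time_s: 9.27
tool_pos: [0.492, 0.007, 0.1454]
tool_rot: [-180.0, -0.1, 6.4]
force: [-1.3, 0.3, -0.3]
grip_width: 0.0667
grasp_force: 0.1
```

```bash
cat >> h.py <<'E'
def rel(o):
    return R.from_euler("z",-6.5,degrees=True).as_matrix()@(o["tool_pos"]-[.5634,.0138,.135])*1e3
E
python3 - <<'E'
from h import *
o=telemetry.get_obs();print(rel(o),o["tool_rot"],o["force"])
E
```

```text
[-71.6995   1.3572  10.4202] [-179.9936   -0.1272    6.366 ] [-1.292   0.2879 -0.3254]
```

arm_command(
  series="0.7 0 0 0 60;0.7 0 0 0 60;0.7 0 0 0 60;0 0 0 0 60;0 0 0 0 60",
)

```text
time_s: 9.68
tool_pos: [0.4922, 0.007, 0.1445]
tool_rot: [-180.0, 0.1, 6.4]
force: [-5.3, -0.2, 5.3]
grip_width: 0.0668
grasp_force: 2.5
```

Run:
```python
from h import *
o=telemetry.get_obs();print(rel(o),o["force"])
a=cams.read_camera("wrist")[:240,120:520];a=cv2.resize(a,(500,300))
b=cams.read_camera("side")[155:255,270:400];b=cv2.resize(b,(390,300),interpolation=cv2.INTER_CUBIC)
s=cams.read_camera("scene")[120:220,255:385];s=cv2.resize(s,(390,300),interpolation=cv2.INTER_CUBIC)
c=np.zeros((600,790,3),np.uint8);c[:300,:500]=a;c[300:,:390]=b;c[300:,400:]=s
cv2.imwrite("pics/c4.png",(255*(c/255.)**0.6).astype(np.uint8))
```

```text
[-71.5616   1.3063   9.5199] [-5.3338 -0.2049  5.2526]
```

View pics/c4.png

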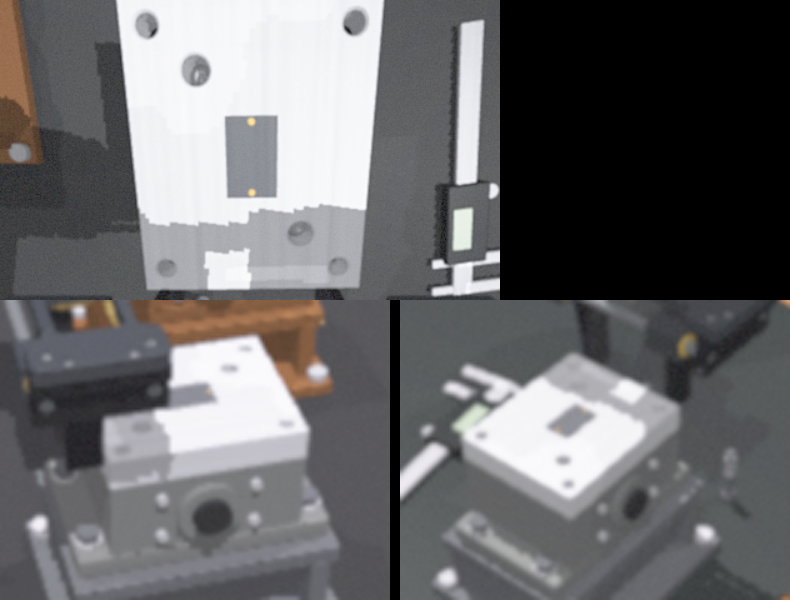

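The cover appears to have dropped: it is flush in both fixed views, a pin shows in hole_a, and the push is now blocked. I'll back off and check from above.

arm_command(
  series="-8 0 0 0 60;-8 0 0 0 60;0 0 -36 0 60;0 0 -36 0 60;0 0 -36 0 60;0 0 0 0 60;0 0 0 0 60;0 0 0 0 60",
)

```text
time_s: 10.5
tool_pos: [0.4767, 0.0053, 0.2521]
tool_rot: [-180.0, -0.0, 6.3]
force: [-0.2, -0.6, -0.3]
grip_width: 0.0665
grasp_force: 0.0
```

Run:
```python
from h import *
import json
o=telemetry.get_obs();print(rel(o),o["force"])
a=cams.read_camera("wrist");cv2.imwrite("pics/w5.png",a)
json.dump([list(o["tool_pos"]),list(o["tool_rot"])],open("w5.json","w"))
a=cv2.resize(a[10:210,215:415],(400,400),interpolation=cv2.INTER_CUBIC)
b=cams.read_camera("side")[165:265,280:380];b=cv2.resize(b,(400,400),interpolation=cv2.INTER_CUBIC)
s=cams.read_camera("scene")[130:190,255:375];s=cv2.resize(s,(400,200),interpolation=cv2.INTER_CUBIC)
c=np.zeros((600,800,3),np.uint8);c[:400,:400]=a;c[:400,400:]=b;c[400:,:400]=s
cv2.imwrite("pics/c5.png",(255*(c/255.)**0.6).astype(np.uint8))
```

```text
[-87.0838   1.3531 117.1023] [-0.2406 -0.6101 -0.3163]
```

View pics/c5.png

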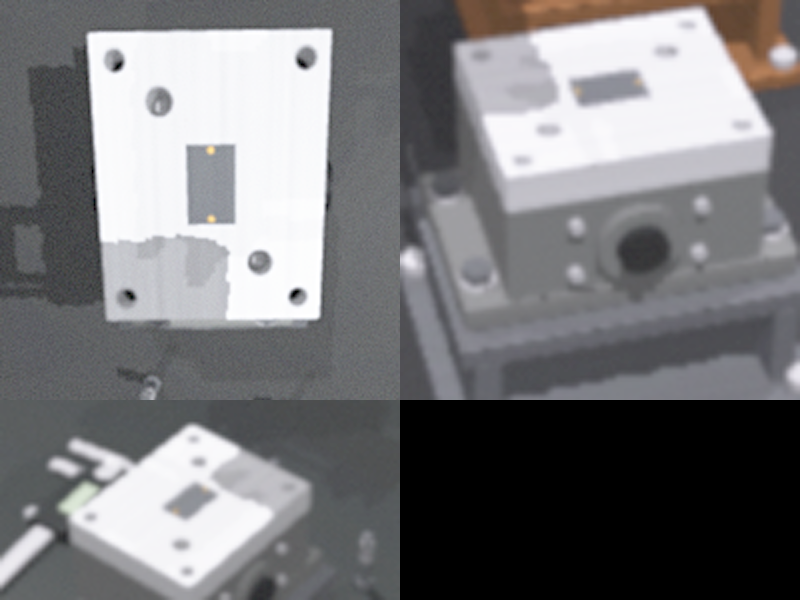

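Run:
```python
from h import *
import json
p,r=json.load(open("w5.json"));C=cam("wrist",dict(tool_pos=np.array(p),tool_rot=r))
f=lambda x,y:(215+x/2-.25,10+y/2-.25)
obj=[[34,22,0],[-34,-22,0],[-50,40,0],[50,40,0],[50,-40,0],[-50,-40,0],[60,50,0],[-60,50,0],[-60,-50,0],[60,-50,0]]
img=[f(*u) for u in((159,101),(260,261),(126,298),(114,60),(306,57),(298,296),(88,33),(106,320),(320,319),(332,30))]
cover(C,obj,img,(.5634,.0138,6.5))
# predicted top-corner pixels of flat home cover in side image vs a body 20 mm below
D=cam("side");im=cams.read_camera("side")
for col in(310,325,340,355,365):print(col,im[188:228,col].astype(int).sum(1)//3)
M=R.from_euler("z",6.5,degrees=True).as_matrix()
for x in(-40,0,40):
  for z in(.155,.135):print(x,z,proj(D,[.5634,.0138,z]+M@np.array([x,-50,0])/1e3))
```

```text
cover [0.5628 0.0143 0.1365] [0.1885 4.4772 6.9413] err [0.513] rel seat mm [-0.5334  0.5912  1.5086]
cover [0.565  0.0143 0.1363] [-0.6969 -8.361   6.9982] err [1.3384] rel seat mm [1.6604 0.2741 1.313 ]
310 [142 148 160 163 166 202 241 246 247 247 246 246 247 247 244 229 184 175
 214 238 225 179 162 163 163 163 166 162 155 126  88  75  74  73  74  73
  74  74  74  74]
325 [106 101 109 164 229 239 240 240 240 240 241 240 239 241 244 246 246 241
 207 170 161 162 162 164 166 162 148 103  76  74  76  92 121 131 123  96
  66  61  71  74]
340 [130 188 232 240 241 241 240 240 241 239 239 240 241 241 238 224 182 163
 163 162 163 165 164 155 126  89  74  81  98  99  84  75  68  51  34  26
  22  21  21  20]
355 [240 241 241 241 240 241 241 240 240 241 241 241 235 209 174 164 163 163
 163 165 162 146 102  76  76  89 131 164 149 125  90  60  59  70  73  75
  76  93 133 154]
365 [245 243 241 240 241 240 232 191 172 200 230 222 183 164 164 162 163 164
 163 151 118  84  75  74  75  74  74  74  74  74  74  74  74  74  73  74
  74  74  73  74]
-40 0.155 [317.4762 206.904 ]
-40 0.135 [317.4178 215.8235]
0 0.155 [339.82   203.4054]
0 0.135 [339.4599 212.2865]
40 0.155 [361.7321 199.9745]
40 0.135 [361.082  208.8169]
```

The side-view edge slopes and heights match a flat cover along its −y side to about 0.3°. The PnP pitch is weakly determined, so I'll cross-check all the corners in the fixed views.

Run:
```python
from h import *
M=R.from_euler("z",6.5,degrees=True).as_matrix();c=np.array([.5634,.0138,0])
for n,(x0,y0,x1,y1),t in(("scene",(270,125,360,200),140),("side",(280,160,380,220),140)):
    C=cam(n);im=cams.read_camera(n)
    m=np.zeros(im.shape[:2],np.uint8);m[y0:y1,x0:x1]=(im[y0:y1,x0:x1].min(2)>t)*255
    m=cv2.morphologyEx(m,cv2.MORPH_OPEN,np.ones((3,3)))
    k=max(cv2.findContours(m,0,2)[0],key=cv2.contourArea)
    print(n,"hull",cv2.approxPolyDP(cv2.convexHull(k),2,True)[:,0].tolist())
    for z in(.155,.135):print(z,[proj(C,c+[0,0,z]+M@np.array([x,y,0])/1e3).round(1).tolist() for x,y in((60,50),(60,-50),(-60,-50),(-60,50))])
im=cams.read_camera("scene")
for col in(280,290,300,310,320,330,340):print(col,im[150:200,col].astype(int).sum(1)//3)
```

```text
scene hull [[278, 143], [314, 138], [345, 157], [316, 183], [308, 185], [276, 166]]
0.155 [[310.7, 185.4], [274.7, 164.6], [312.2, 137.0], [347.5, 154.9]]
0.135 [[311.1, 192.5], [275.7, 171.6], [312.5, 144.0], [347.2, 162.0]]
side hull [[355, 167], [371, 195], [371, 205], [307, 216], [295, 177]]
0.155 [[355.3, 167.0], [372.5, 198.3], [306.1, 208.7], [293.8, 175.7]]
0.135 [[354.8, 175.5], [371.7, 207.1], [306.2, 217.6], [294.1, 184.3]]
280 [ 65  54  42  43  80 145 185 199 201 191 178 189 224 226 203 191 216 225
 193 146 122 119 120 115  99  74  56  53  53  54  54  53  53  55  53  52
  53  53  54  55  73  94 103 104 100  80  72  87 100  92]
290 [197 154 113 137 201 232 240 241 242 241 240 240 241 241 241 241 241 242
 242 242 243 246 245 229 179 134 120 119 119 111  93  69  56  54  54  54
  52  53  54  53  52  52  54  52  53  54  58  60  63  65]
300 [247 245 241 240 240 241 241 240 241 241 241 241 240 239 240 240 239 239
 240 241 241 242 241 240 240 240 240 239 236 211 158 127 118 118 117 110
  87  63  56  54  53  53  53  54  53  54  52  52  53  54]
310 [241 240 240 240 237 223 180 130 108 101 101 102 102 103 108 146 211 234
 239 239 235 210 161 132 158 218 238 243 242 228 182 150 186 232 236 200
 143 120 117 117 115 104  82  63  55  52  54  53  53  53]
320 [210 167 147 143 158 189 214 208 197 214 232 238 239 240 238 238 239 240
 240 242 244 245 246 246 247 247 246 242 227 177 135 116 115 112 109  94
  76  63  64  67  63  54  50  49  50  50  53  58  65  59]
330 [161 158 159 163 163 162 159 157 149 164 214 236 242 245 246 246 247 246
 245 234 193 144 120 116 115 111 102  82  66  63  66  70  68  63  55  49
  42  34  25  22  20  23  30  42  47  47  45  47  50  55]
340 [ 65 110 146 160 155 138 134 148 160 163 158 147 131 120 115 115 115 109
  94  74  58  53  61  87  95  84  65  52  50  51  51  57  72  86  84  69
  54  51  53  54  57  58  60  59  58  53  48  46  41  39]
```

All visible corners match the flat, home cover to about 1–1.5 px. The side thickness is even, and a raised corner would shift its row by about 2.6 px. The hand is clear, so I'm handing in.

```bash
python3 -c "
from cell import env
print(env.sign_off())"
```

```text
the job is handed in; nothing more can be done
None
```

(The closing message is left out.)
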